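# Close and lock the clock case

## Task

Close the back of the clock case that lies in the tilted stand: press the loose wooden cover down until it sits flush all round, without bearing so hard that the thin wood splits, then slide the red transport-lock grip across it fully home against its end stop and let go. Leave the tools, bottle, phone and clock movements on the table where they are.

Things in the scene. Friction and masses are not known exactly. Their poses are not given: they have to be found in the camera images.
- case: Dark wooden clock case 205x280x60 mm, fixed, back face up, sloping 32 deg. Origin: centre of the floor of the cover's recess (113x143 mm, 12 deep). Axes: x up the slope, y level along the face, z out of the face. Face at z=12 mm, x -115..90, y -100..180. Steel guide rails 6 mm high beside the lock: x 21..28 from y=78, x 58..65 from y=66, both to y=172.
- stand: Plywood stand 250x300 mm that holds the case, fixed; place and turn vary. Origin under its middle; x points to its high side, z up. Its headboard stands square to the slope above the case: in the case's axes at x 97..109 mm, y 30..180, out to z=112 (lower beside the cover). A gripper held vertically over the lock hits it; one square to the case's face clears it.
- cover: Light wooden cover plate with two dark stripes, 110x140x12 mm, about 0.14 kg, loose in the recess (1.5 mm side play). Origin: centre of its underside. Seated: origin and axes on the case's, top flush with the face. It starts about 4 to 7 mm proud, perhaps uneven, on the four clips. Its wood splits if pressed with more than 60 N.
- clip (a point): Centre of the four brass friction clips hidden under the cover (= the case's origin); clips at case x=+/-46, y=+/-60 mm, under the cover's corners. Each gives way at its own 3.5 to 6.5 N, sinks into the floor and does not spring back. Pressing one corner may lift the far one a little until that is pressed too.
- lock (a joint): Travel of the transport lock in m: 0 open, 0.060 against the end stop (locked). Starts at 0 to 0.012, slides along the case's -y with about 7 N, stays where left. Its tongue passes 2.5 mm above a flush cover (over its edge from about 0.018 on); a proud cover blocks it.
- lock_grip (a point): Mid-thickness of the lock's red upright grip fin, 30 mm above the face: case x=43, z=42, y=130 mm minus the travel; axes like the case's. Fin 16 mm thick (y), 45 long (x), 7.5 to 46 mm above the face. Under it a steel tongue 24 mm wide, 2.5 to 7.5 mm above the face, reaching 42 mm ahead of this point (-y) and 20 mm behind.
- stop (a point): Top of the brass end-stop block, 10x10 mm, 20 mm high over the face, at case x 66..76, y 50..60 mm; the lock's side lug meets it when the grip is at case y=70 mm.
- screwdriver: Bystander: red-handled screwdriver, 190 mm, lying in front of the foot of the stand. Origin: under its middle, on the table. To be left alone.
- pliers: Bystander: red-handled pliers, about 165 mm, 15 mm high, lying in front of the foot of the stand. Origin: under its middle, on the table. To be left alone.
- movement_a: Bystander: brass clock movement on a wooden block, 90 x 64 x 59 mm, on the left of the table. Origin: under its middle, on the table. To be left alone.
- movement_b: Bystander: second brass clock movement on a wooden block, 90 x 64 x 59 mm, on the left of the table. Origin: under its middle, on the table. To be left alone.
- glue: Bystander: white glue bottle with red cap, 48 mm across, 130 mm tall, standing on the right of the table. Origin: under its middle, on the table. To be left alone.
- phone: Bystander: black phone, 150 x 72 x 9 mm, lying on the right of the table. Origin: under its middle, on the table. To be left alone.
- brush: Bystander: brush, 180 mm, lying at the left rear. Origin: under its middle, on the table. To be left alone.
Mind the look-alikes: they are no part of the job. There is more than one size of the cover; the job needs the largest.

How it is judged (in metres and radians):
On the way:
1. the cover is pressed flush in its recess (z of cover in the frame of case between -0.002 and 0.0018 m and angle between the z axis of cover and the z axis of case, either way round below 0.018 rad), for 0.2 s.
At the end, for the whole second after the job is handed in: The lock stands within 2 mm of its end stop (travel over 58 mm) and the cover lies at rest flush in its recess: its underside's centre within 2 mm of the recess floor (at most 1.8 mm proud) and its faces parallel to the case's within 0.018 rad (1 degree) (all of step 1 and value of joint lock above 0.058 m and linear speed of cover below 0.01 m/s); the robot touches nothing.
It fails at once if the fingers bear on the cover with more than 60 N, or the rest of the arm does (contact force between any of the fingers, the arm and cover above 60 N).
It fails at once if a bystander (tool, bottle, phone, brush, movement) is moved more than 30 mm (distance of any of screwdriver, pliers, movement_a, movement_b, glue, phone, brush from where it was at the start of the episode above 0.03 m).
It also fails if it takes over 61 s, if anything falls off the work surface, if the arm or the gripper's body presses on something with over 40 N, if the wrist force passes 120 N, or if a joint passes its speed limit or range.

## Robot

A 7-joint arm with a two-finger parallel gripper is mounted at the origin on the work surface. World frame = base frame: x ahead of the robot, y to its left, z up, the work surface at z = 0. Lengths are in mm, angles in rad, forces in N, time in s.
With the tool pointing down it reaches from about 425 to 925 mm from the base axis. Payload 6.8 kg.
Tool frame: the origin (TCP) lies on the front face of the gripper's body, between the roots of the fingers; the fingertips stand 73 mm ahead of it and the grasp point (between the pads) lies pinch_z ahead of it (pinch_z is the distance from the TCP to the grasp point, in mm); z points along the fingers, y is the line along which they close (so a half turn about z gives the same grasp; the last joint's range is limited). The gripper opens to 85 mm and grips with 20 to 120 N. Pads are 22 mm wide; open, the fingers measure 114 mm over their backs; the gripper's body (76 mm by 85 mm) begins 54 mm behind the grasp point. The pads swing forward as they close: fully open they stand 13 mm farther back than shut.
Start: joints at [1.139, 0.477, 0.022, 1.555, -0.011, 1.109, -0.083], TCP at [214.773, -639.936, 303.908] pointing down, gripper open.
Joint ranges: [-2.96, 2.96], [-0.34, 2.1], [-1.41, 1.46], [0.24, 2.44], [-1.37, 4.51], [0.17, 1.92], [-2.96, 2.96]. Speed limits (rad/s): [2.39, 2.39, 3.14, 3.14, 3.14, 3.14, 3.14].

## Interface

Orientations are given as [roll, pitch, yaw] about the fixed x, y, z axes, in that order (R = Rz(yaw) Ry(pitch) Rx(roll)).
In Python, from plant import * gives the robot as it stands. The module is installed in compiled form; this text tells all that it offers.
- The arm moves only by the tool carry_out, never from a script. Its argument "commands" is a list of rows, each a list of 2 entries, a list of its own where there are three numbers: the shift along the world's x, y, z in units of 1000 mm (1.0 is 1000 mm), then the turn, a rotation vector about the world's x, y, z in units of 180 degrees (1.0 is 180 degrees). In form: [[[x, y, z], [rx, ry, rz]], ...]. A call has 1 to 8 rows; each row shifts and turns the commanded pose from where the row before left it; what a row does not reach is not made up. A row lasts 1/10 s, in which the tool goes at most 50 mm and 8.59 degrees, less where a joint would pass 70% of its speed; a pose out of reach is approached as far as the arm can. A call with a number of a shift or a turn outside -1 to 1 is refused whole. A call with a gripper value outside its range is refused whole. "fingers" is the finger opening in mm, from 0 to 85.4, set as the call begins (left out, the last holds). The fingers move at their own pace and stop on an object; the grip force is fixed at half the most. Time passes only in rows, so rows that do not move let the fingers close. It gives the time, the measured TCP pose, the force, the opening and the grip force at its end, in the units of the state.
- get_obs(): the state, without advancing time (a new reading comes with each control period).
- get_image(name): name is "side" or "top" or "wrist"; returns the picture (480x640x3 uint8, red, green, blue); there is no depth.
- camera_info(name): a dict with "camera_matrix" (3x3 intrinsics, pixels), "eye" and "attitude" of the camera in the world; the wrist camera has in their place "T_tool_cam" (4x4, takes a point from camera to tool coordinates, whose origin is the TCP and whose axes are the flange's). Camera axes: x right, y up, looking along -z (the intrinsics and any distortion apply to the point x, -y, -z); pixel columns grow to the right and rows downward; lengths in mm; the calibration is good to about 2 mm. A picture is of the moment at which its call begins: read the wrist's pose just before it. camera_info takes no time and is no camera call.
- job_done(): hands the job in; it is judged then, once.
The state is a dict: "t": time; "qpos": joint angles; "qvel": joint speeds; "joint_efforts": joint torques, N m; "tcp_pos": TCP position; "tcp_rot": TCP orientation; "ft_force": force on the tool from outside, world axes, zero at the start; "ft_torque": the same for the moment, N m; "opening": opening from 0.0 (shut) to 1.0 (fully open); "gripper_force": force on a finger pad.
Only numpy, scipy, OpenCV 4.12 (cv2) and the standard library are available. Lean on these libraries where they do the work, as an engineer would, in place of code of your own. Each camera call takes 0.05 s, during which the arm holds its last target. There are 200 camera calls.

## Working session

There is one attempt and no reset: what is moved stays moved. The work goes in short steps, Python scripts to look and compute and a tool call to move; the robot and the scene stay as the last step left them, time stands still between calls to the robot, and variables do not carry over. Pictures are saved under pics/ and viewed, at most 10 in all, crops included, and the job is handed in when it is done.

Besides the shell and the picture viewer there is one more tool, called as name(argument=value, ...) on one line, values as JSON. carry_out: Moves the arm, as the interface text tells. Shifts and turns lie within -1 to 1; 1 stands for 1000 mm of shift or 180 degrees of turn. Its arguments: {"type":"object","properties":{"commands":{"type":"array","items":{"type":"array"}},"fingers":{"type":"number"}},"required":["commands"]}

```bash
mkdir -p pics
python3 - <<'E'
from plant import *
import cv2
for n in("side","top"):
    cv2.imwrite(f"pics/{n}0.png",get_image(n)[:,:,::-1]); print(n,camera_info(n))
print(camera_info("wrist")); o=get_obs(); print(o)
E
```

```text
side {'camera_matrix': array([[469.73019527,   0.        , 313.95671651],
       [  0.        , 469.73019527, 240.11412642],
       [  0.        ,   0.        ,   1.        ]]), 'eye': array([-309.37676149,  820.43522209,  862.52279189]), 'attitude': array([ 1.00880473,  0.01434111, -2.378237  ])}
top {'camera_matrix': array([[482.8909588 ,   0.        , 307.55619892],
       [  0.        , 482.8909588 , 235.96080851],
       [  0.        ,   0.        ,   1.        ]]), 'eye': array([ 385.07749084,  -21.12930389, 1197.45506248]), 'attitude': array([ 0.11360076,  0.01787125, -1.56584927])}
{'camera_matrix': array([[333.41073092,   0.        , 319.3425355 ],
       [  0.        , 333.41073092, 238.32343816],
       [  0.        ,   0.        ,   1.        ]]), 'T_tool_cam': array([[-4.40089599e-04,  9.64868834e-01,  2.62731688e-01,
         6.86244773e+01],
       [ 9.99999902e-01,  4.11569209e-04,  1.63586101e-04,
         8.96149650e-01],
       [ 4.97068579e-05,  2.62731734e-01, -9.64868920e-01,
        -6.96882849e+01],
       [ 0.00000000e+00,  0.00000000e+00,  0.00000000e+00,
         1.00000000e+00]])}
{'t': 0.1, 'qpos': array([ 1.13887957,  0.4777171 ,  0.0223432 ,  1.55632195, -0.01149532,
        1.10930596, -0.08311861]), 'qvel': array([-0.00019786, -0.00062836,  0.00133398, -0.00183167, -0.0006309 ,
       -0.00052154, -0.00104777]), 'joint_efforts': array([ 4.84011689e-03, -5.97759712e+01,  1.61383364e+00, -2.81954634e+01,
        1.28374470e-02,  5.01257149e-03, -8.89723367e-06]), 'tcp_pos': array([ 214.64567601, -639.5375604 ,  303.0360161 ]), 'tcp_rot': array([-3.13997310e+00,  1.22137474e-04,  3.23820190e-01]), 'ft_force': array([-0.33782963, -0.31702459,  0.42701313]), 'ft_torque': array([-0.0543866 , -0.02036694,  0.01642274]), 'gripper_force': 0.0, 'opening': 1.002077851509726}
```

View pics/top0.png

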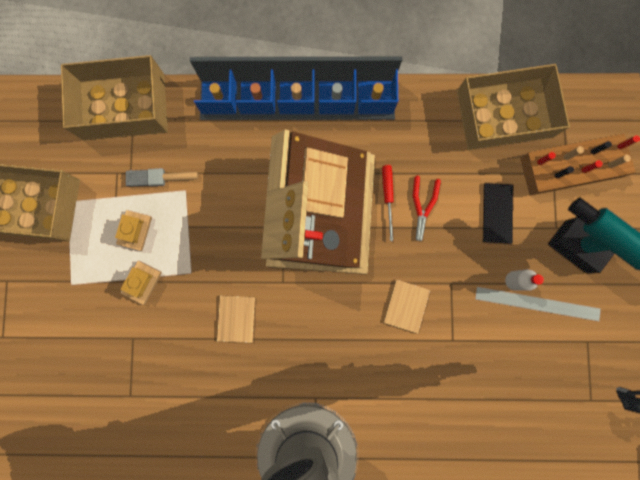

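View pics/side0.png

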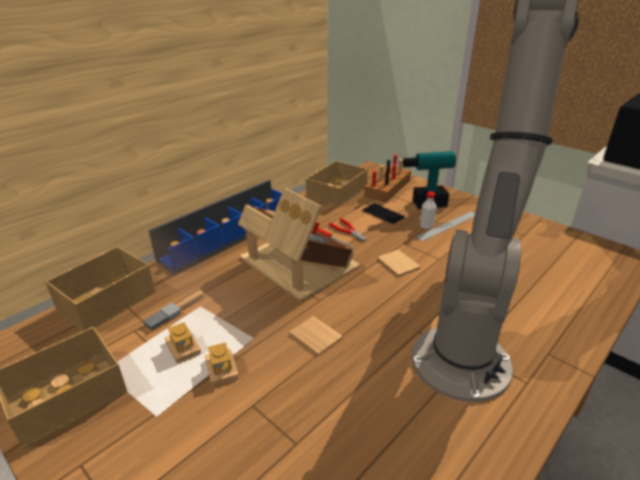

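The top view shows the stand around (320,200): headboard on the left (+y world), slope falling right, lock (red fin at 313,236) nearest the robot, and cover at (327,182). The side view is blocked by the headboard's back, so I need the wrist camera.

```bash
cat > h.py <<'E'
import numpy as np, cv2
from scipy.spatial.transform import Rotation as R
from plant import *
def cam(n,obs=None):
    i=camera_info(n)
    if n!="wrist": return i["camera_matrix"],np.array(i["eye"]),R.from_euler("xyz",i["attitude"]).as_matrix()
    o=obs or get_obs(); Rt=R.from_euler("xyz",o["tcp_rot"]).as_matrix(); T=i["T_tool_cam"]
    return i["camera_matrix"],o["tcp_pos"]+Rt@T[:3,3],Rt@T[:3,:3]
def ray(c,uv):
    K,e,Rc=c; uv=np.atleast_2d(uv).astype(float)
    d=np.c_[(uv[:,0]-K[0,2])/K[0,0],-(uv[:,1]-K[1,2])/K[1,1],-np.ones(len(uv))]@Rc.T
    return e,d
def onz(c,uv,z):
    e,d=ray(c,uv); return e+d*((z-e[2])/d[:,2])[:,None]
def proj(c,P):
    K,e,Rc=c; p=(np.atleast_2d(P)-e)@Rc; return np.c_[K[0,2]-K[0,0]*p[:,0]/p[:,2],K[1,2]+K[1,1]*p[:,1]/p[:,2]]
def move(tp,Rt):
    o=get_obs(); R0=R.from_euler("xyz",o["tcp_rot"])
    rv=(R.from_matrix(Rt)*R0.inv()).as_rotvec()/np.pi; d=(np.array(tp)-o["tcp_pos"])/1000
    return d,rv,max(np.linalg.norm(d)/.05,np.linalg.norm(rv)/.0477)
E
python3 - <<'E'
from h import *
c=cam("top")
print(onz(c,[[327,182],[278,262],[370,270],[375,155],[287,132]],120).round())
a=np.radians(32)
p=onz(c,[327,182],120)[0]
x=np.array([0,np.cos(a),np.sin(a)]);z=np.array([0,-np.sin(a),np.cos(a)])
Rt=np.c_[-x,np.cross(-z,-x),-z]
# also rows yaw -2 deg
camw=camera_info("wrist")["T_tool_cam"]
p=p+np.array([-30,0,0])
t=p+z*330-Rt@(camw[:3,3]*[1,1,0])+Rt@[70,0,-70]*np.array([1,1,1])
print(p,t,Rt)
print(*move(t,Rt)); K,e,Rc=(camw,0,0)
E
```

```text
[[ 632.  -45.  120.]
 [ 449.   65.  120.]
 [ 432. -140.  120.]
 [ 694. -154.  120.]
 [ 749.   47.  120.]]
[601.52843555 -44.86408229 120.        ] [ 602.4245852  -257.99829739  458.49032248] [[-0.         -1.         -0.        ]
 [-0.8480481   0.          0.52991926]
 [-0.52991926  0.         -0.8480481 ]]
[0.38777891 0.38153926 0.15545431] [ 0.12017483  0.16809758 -0.58507461] 13.008230850529127
```

carry_out(commands=[[[0.03,0.03,0.012],[0.0092,0.0129,-0.045]],[[0.03,0.03,0.012],[0.0092,0.0129,-0.045]],[[0.03,0.03,0.012],[0.0092,0.0129,-0.045]],[[0.03,0.03,0.012],[0.0092,0.0129,-0.045]],[[0.03,0.03,0.012],[0.0092,0.0129,-0.045]],[[0.03,0.03,0.012],[0.0092,0.0129,-0.045]],[[0.03,0.03,0.012],[0.0092,0.0129,-0.045]]], fingers=0)

```text
t: 0.8
tcp_pos: [426.0, -428.3, 388.0]
tcp_rot: [-2.994, 0.304, -0.658]
ft_force: [0.9, -0.3, -0.4]
opening: 0.0
gripper_force: 0.0
```

carry_out(commands=[[[0.03,0.03,0.012],[0.0092,0.0129,-0.045]],[[0.03,0.03,0.012],[0.0092,0.0129,-0.045]],[[0.03,0.03,0.012],[0.0092,0.0129,-0.045]],[[0.03,0.03,0.012],[0.0092,0.0129,-0.045]],[[0.03,0.02,0.012],[0.0092,0.0129,-0.045]],[[0.03,0.02,0.012],[0.0092,0.0129,-0.045]],[[0,0,0],[0,0,0]],[[0,0,0],[0,0,0]]])

```text
t: 1.6
tcp_pos: [604.9, -269.5, 459.2]
tcp_rot: [3.139, 0.556, -1.568]
ft_force: [0.0, -0.7, -0.4]
opening: 0.002
gripper_force: 0.0
```

Run:
```python
from h import *
import pickle
o=get_obs(); im=get_image("wrist"); cv2.imwrite("pics/w1.png",im[:,:,::-1]); pickle.dump(o,open("w1.pkl","wb")); print(o["tcp_pos"],o["tcp_rot"],o["qpos"],o["t"])
```

```text
[ 604.91583383 -269.47085061  459.17435863] [ 3.13868552  0.55637462 -1.56809604] [ 0.37600114  0.50606837  0.20464211  1.26336965 -0.56108939  1.69719292
 -2.54874915] 1.6
```

View pics/w1.png

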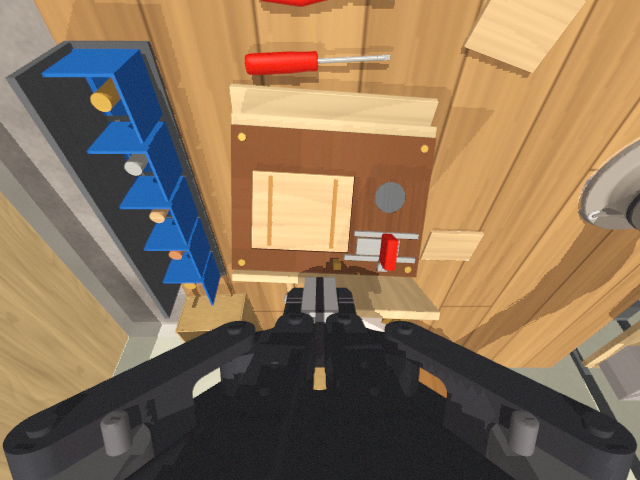

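The wrist view shows the whole face. The brass corner screws are near (242,137), (424,149), (407,269), (241,263), the cover spans 250–354 x 172–252, and the red fin is at (389,252). A second, closer view will let me triangulate.

carry_out(commands=[[[-0.027,0.013,-0.039],[0,0,0]],[[-0.027,0.013,-0.039],[0,0,0]],[[-0.027,0.013,-0.039],[0,0,0]],[[0,0,0],[0,0,0]],[[0,0,0],[0,0,0]]])

```text
t: 2.15
tcp_pos: [521.8, -231.4, 341.9]
tcp_rot: [3.136, 0.558, -1.573]
ft_force: [0.9, -0.9, 1.6]
opening: 0.001
gripper_force: 0.0
```

Run:
```python
from h import *
import pickle
o=get_obs(); im=get_image("wrist"); cv2.imwrite("pics/w2.png",im[:,:,::-1]); pickle.dump(o,open("w2.pkl","wb")); print(o["tcp_pos"],o["tcp_rot"],o["qpos"],o["t"])
```

```text
[ 521.84977706 -231.4237616   341.94306567] [ 3.1363104   0.5578921  -1.57349065] [ 0.37483271  0.41942873  0.18724394  1.65906754 -0.54563031  1.424302
 -2.40465158] 2.15
```

View pics/w2.png

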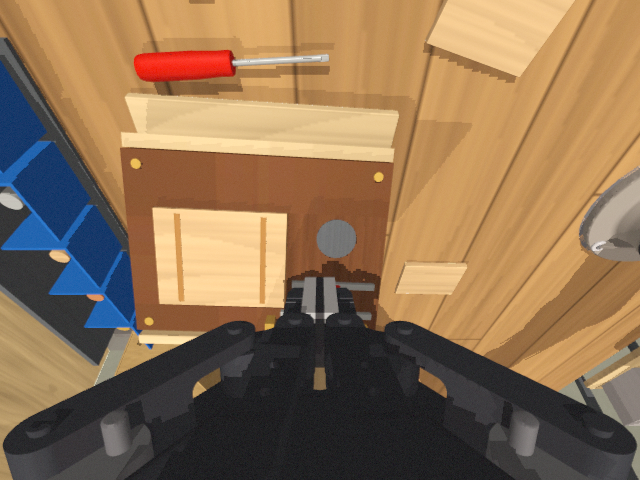

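Second view: screws at (136,164), (378,177), (149,321), grey disc (336,239), cover corners about (153,208), (287,214), (284,306), (154,302). I'll refine and triangulate these.

```bash
cat > tri.py <<'E'
from h import *
import pickle
def feat(fn,seeds,disc,cov):
    im=cv2.imread(fn); hsv=cv2.cvtColor(im,cv2.COLOR_BGR2HSV); out=[]
    m=cv2.inRange(hsv,(15,120,120),(32,255,255))
    for s in seeds:
        w=np.zeros_like(m); cv2.circle(w,s,9,255,-1); ys,xs=np.nonzero(m&w); out.append((xs.mean(),ys.mean())) 
    g=cv2.inRange(hsv,(0,0,60),(180,60,190)); w=np.zeros_like(m); cv2.circle(w,disc,26,255,-1)
    ys,xs=np.nonzero(g&w); out.append((xs.mean(),ys.mean()))
    c=cv2.inRange(hsv,(8,40,130),(30,150,255)); cm=np.zeros_like(m); x0,y0,x1,y1=cov
    cm[y0:y1,x0:x1]=c[y0:y1,x0:x1]; cm=cv2.morphologyEx(cm,cv2.MORPH_CLOSE,np.ones((9,9)))
    k=max(cv2.findContours(cm,cv2.RETR_EXTERNAL,cv2.CHAIN_APPROX_NONE)[0],key=cv2.contourArea)
    q=cv2.approxPolyDP(cv2.convexHull(k),8,True)[:,0].astype(float)
    P=k[:,0].astype(float); L=[]
    for i in range(len(q)):       # refine: fit a line to each side, intersect
        a,b=q[i],q[(i+1)%len(q)]; u=(b-a)/np.linalg.norm(b-a); s=(P-a)@u; d=np.abs((P-a)@[-u[1],u[0]])
        S=P[(d<4)&(s>8)&(s<np.linalg.norm(b-a)-8)]; vx,vy,px,py=cv2.fitLine(S.astype(np.float32),cv2.DIST_HUBER,0,.01,.01).ravel()
        L.append(np.cross([px,py,1],[px+vx,py+vy,1]))
    cs=[]
    for i in range(len(L)):
        p=np.cross(L[i-1],L[i]); cs.append(p[:2]/p[2])
    cs=np.array(cs); o=[np.argmin(cs@v) for v in ([1,1],[-1,1],[-1,-1],[1,-1])]
    return np.array(out),cs[o]
def tri(ca,cb,A,B):
    r=[]
    for a,b in zip(A,B):
        M=np.zeros((3,3));v=np.zeros(3)
        for c,p in((ca,a),(cb,b)):
            e,d=ray(c,p);d=d[0]/np.linalg.norm(d);N=np.eye(3)-np.outer(d,d);M+=N;v+=N@e
        r.append(np.linalg.solve(M,v))
    return np.array(r)
E
python3 - <<'E'
from tri import *
o1,o2=[pickle.load(open(f"w{i}.pkl","rb")) for i in(1,2)]
c1,c2=cam("wrist",o1),cam("wrist",o2)
s1,q1=feat("pics/w1.png",[(242,137),(424,149),(241,263)],(390,197),(244,160,360,256))
s2,q2=feat("pics/w2.png",[(136,164),(378,177),(149,321)],(336,239),(146,200,294,312))
print(s1.round(1).tolist(),s2.round(1).tolist(),q1.round(1).tolist(),q2.round(1).tolist())
S=tri(c1,c2,s1,s2);Q=tri(c1,c2,q1,q2);print(S.round(1));print(Q.round(1))
y=S[1]-S[0];print("len",np.linalg.norm(y),np.linalg.norm(S[2]-S[0]))
n=np.cross(S[2]-S[0],S[1]-S[0]);n/=np.linalg.norm(n);print("n",n,"tilt",np.degrees(np.arccos(abs(n[2]))))
print("coverlens",np.linalg.norm(Q-np.roll(Q,-1,0),axis=1),"proud",(Q-S[0])@n,(S[3]-S[0])@n)
E
```

```text
[[241.3, 136.3], [423.9, 148.3], [241.3, 261.9], [389.6, 197.0]] [[135.1, 163.1], [378.2, 176.5], [148.6, 320.7], [335.9, 238.4]] [[251.4, 173.8], [352.0, 181.7], [359.6, 253.7], [250.5, 246.8]] [[151.2, 208.7], [286.6, 213.9], [283.5, 309.8], [157.9, 307.5]]
[[ 710.3 -128.4   78.4]
 [ 460.7 -110.    77.5]
 [ 720.8   22.   172.8]
 [ 504.9  -53.9  114.9]]
[[699.7 -87.7 104.3]
 [559.1 -65.1  90.2]
 [556.1 -30.8 196. ]
 [702.3  -5.9 170.2]]
len 250.30639285806203 177.90352121378484
n [-0.04233792 -0.5290004   0.84756479] tilt 32.052217879468415
coverlens [143.14128055 111.21495946 150.4962107  105.11729239] proud [  0.79885517 -17.14081689  54.54178313  13.33842569] 0.160963102119154
```

Run:
```python
from tri import *
o1,o2=[pickle.load(open(f"w{i}.pkl","rb")) for i in(1,2)]
S=np.array([[ 710.3,-128.4,78.4],[460.7,-110.,77.5],[720.8,22.,172.8]])
y=(S[1]-S[0])*[1,1,0];y/=np.linalg.norm(y); a=np.radians(32)
h=np.cross(y,[0,0,1]); x=h*np.cos(a)+np.array([0,0,np.sin(a)]); z=np.cross(x,y); print(x,y,z)
O=(S[1]+S[2])/2+12.5*x-40*y-12*z; np.savez("case.npz",O=O,A=np.c_[x,y,z]); print("O",O)
A=np.c_[x,y,z]
def onp(c,uv,zz):
    e,d=ray(c,uv); t=(zz-(e-O)@z)/(d@z); return ((e+d*t[:,None]-O)@A)
for c,uv,u in((cam("wrist",o1),[(252,172),(353,177),(350,252),(250,247)],[(231,125),(434,138),(389,238),(381,234),(397,237),(369,238)]),(cam("wrist",o2),[(153,208),(287,214),(284,306),(154,302)],[(122,148),(393,162)])):
    print(onp(c,uv,17).round(1).tolist()); print("face",onp(c,u,12).round(1).tolist(),onp(c,u,58).round(1).tolist())
im=cv2.imread("pics/w1.png")[90:300,220:450]; cv2.imwrite("pics/w1c.png",cv2.resize(im,None,fx=3,fy=2.8,interpolation=cv2.INTER_CUBIC))
```

```text
[0.06234719 0.84575316 0.52991926] [-0.99729386  0.07351846 -0.        ] [-0.03895885 -0.52848523  0.8480481 ]
O [631.88860027 -30.02700112 121.59741365]
[[-55.3, -70.0, 17.0], [-57.0, 68.9, 17.0], [52.0, 74.3, 17.0], [51.7, -71.7, 17.0]]
face [[-114.7, -99.1, 12.0], [-116.1, 176.7, 12.0], [28.9, 131.2, 12.0], [23.5, 118.6, 12.0], [26.8, 143.0, 12.0], [30.5, 101.4, 12.0]] [[-112.4, -89.5, 58.0], [-113.7, 159.4, 58.0], [17.2, 118.3, 58.0], [12.3, 106.9, 58.0], [15.3, 129.0, 58.0], [18.6, 91.4, 58.0]]
[[-56.7, -68.8, 17.0], [-57.4, 70.2, 17.0], [50.0, 70.4, 17.0], [50.5, -75.0, 17.0]]
face [[-115.3, -97.3, 12.0], [-117.5, 178.9, 12.0]] [[-116.8, -73.6, 58.0], [-118.7, 166.8, 58.0]]
```

View pics/w1c.png

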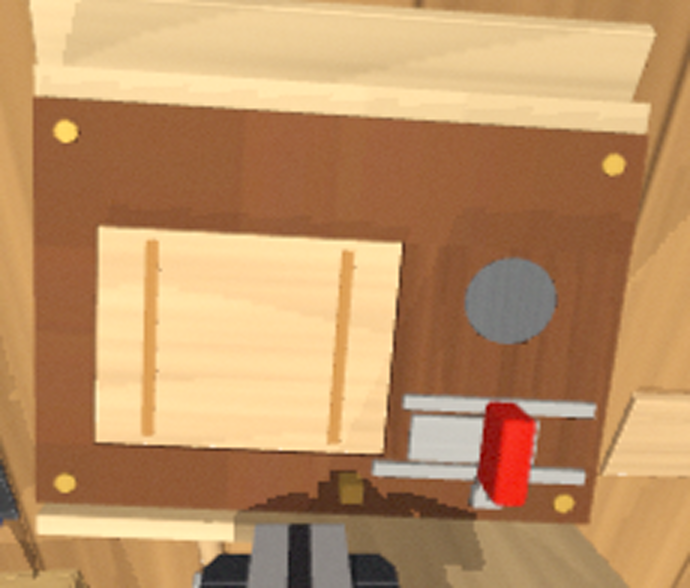

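The crop confirms the frame: face edges match, cover is in place, fin centre is near case y≈121 (travel ≈9 mm), and the tongue is short of the cover. Next, approach above the cover's centre, square to the face.

```bash
cat > go.py <<'E'
from h import *
import sys
d=np.load("case.npz");O,A=d["O"],d["A"];RT=np.c_[-A[:,0],A[:,1],-A[:,2]]
def here():
    o=get_obs(); p=(o["tcp_pos"]-O)@A-[0,0,73]; f=o["ft_force"]@A
    print("t",o["t"],"tip case",p.round(1),"f case",f.round(1),"q7",o["qpos"][6].round(2)); return p
if __name__=="__main__":
    here()
    for a in sys.argv[1:]:
        t=O+A@(np.array([float(v) for v in a.split(",")])+[0,0,73]); m=move(t,RT); print(a,m[0].round(4),m[1].round(4),round(m[2],1))
    print("unit mm x,y,z",(A/1000).T.round(6).tolist())
E
python3 go.py 0,0,40
```

```text
t 2.2 tip case [-60.   93.2 226.1] f case [-0.3 -0.9  1. ] q7 -2.4
0,0,40 [ 0.1039  0.1423 -0.126 ] [ 0.0008 -0.0003 -0.0236] 4.3
unit mm x,y,z [[6.2e-05, 0.000846, 0.00053], [-0.000997, 7.4e-05, -0.0], [-3.9e-05, -0.000528, 0.000848]]
```

carry_out(commands=[[[0.0208,0.0285,-0.0252],[0,0,-0.0047]],[[0.0208,0.0285,-0.0252],[0,0,-0.0047]],[[0.0208,0.0285,-0.0252],[0,0,-0.0047]],[[0.0208,0.0285,-0.0252],[0,0,-0.0047]],[[0.0208,0.0285,-0.0252],[0,0,-0.0047]],[[0,0,0],[0,0,0]],[[0,0,0],[0,0,0]],[[0,0,0],[0,0,0]]])

```text
t: 3.0
tcp_pos: [628.9, -90.6, 218.3]
tcp_rot: [-3.14, 0.555, -1.644]
ft_force: [-0.5, 0.0, -0.1]
opening: -0.003
gripper_force: 0.0
```

```bash
python3 go.py 0,0,40 0,0,22
```

```text
t 3.0 tip case [-0.2 -1.4 41.1] f case [-0.1  0.5 -0.1] q7 -2.55
0,0,40 [-0.0014  0.0009 -0.0009] [0.0012 0.0003 0.0001] 0.0
0,0,22 [-0.0007  0.0104 -0.0161] [0.0012 0.0003 0.0001] 0.4
unit mm x,y,z [[6.2e-05, 0.000846, 0.00053], [-0.000997, 7.4e-05, -0.0], [-3.9e-05, -0.000528, 0.000848]]
```

carry_out(commands=[[[0,0.0045,-0.0072],[0,0,0]],[[0,0.0045,-0.0072],[0,0,0]],[[0,0.0011,-0.0017],[0,0,0]],[[0,0.0005,-0.0008],[0,0,0]],[[0,0,0],[0,0,0]]])

```text
t: 3.5
tcp_pos: [627.7, -77.8, 199.9]
tcp_rot: [3.139, 0.557, -1.644]
ft_force: [0.5, -0.2, 0.2]
opening: 0.002
gripper_force: 0.0
```

carry_out(commands=[[[0,0.0005,-0.0008],[0,0,0]],[[0,0.0005,-0.0008],[0,0,0]],[[0,0,0],[0,0,0]]])

```text
t: 3.8
tcp_pos: [627.9, -77.1, 198.6]
tcp_rot: [3.14, 0.556, -1.644]
ft_force: [0.2, -0.7, 1.9]
opening: 0.002
gripper_force: 0.8
```

```bash
python3 go.py
```

```text
t 3.8 tip case [ 0.8  0.5 17.3] f case [ 0.4 -0.3  1.9] q7 -2.54
unit mm x,y,z [[6.2e-05, 0.000846, 0.00053], [-0.000997, 7.4e-05, -0.0], [-3.9e-05, -0.000528, 0.000848]]
```

Contact at tip z≈17.3, so the cover is about 5 mm proud as expected. Pressing on.

carry_out(commands=[[[0,0.0005,-0.0008],[0,0,0]],[[0,0.0005,-0.0008],[0,0,0]],[[0,0,0],[0,0,0]]])

```text
t: 4.1
tcp_pos: [628.0, -76.8, 198.1]
tcp_rot: [3.141, 0.557, -1.644]
ft_force: [-3.8, -3.1, 8.0]
opening: 0.006
gripper_force: 4.5
```

carry_out(commands=[[[0,0.0005,-0.0008],[0,0,0]],[[0,0.0005,-0.0008],[0,0,0]],[[0,0,0],[0,0,0]]])

```text
t: 4.4
tcp_pos: [628.1, -76.4, 197.6]
tcp_rot: [-3.141, 0.557, -1.644]
ft_force: [-5.2, -5.1, 14.7]
opening: 0.005
gripper_force: 7.6
```

```bash
python3 go.py
```

```text
t 4.4 tip case [ 0.8  0.4 16.1] f case [ 3.2  4.9 15.4] q7 -2.54
unit mm x,y,z [[6.2e-05, 0.000846, 0.00053], [-0.000997, 7.4e-05, -0.0], [-3.9e-05, -0.000528, 0.000848]]
```

carry_out(commands=[[[0,0.0005,-0.0008],[0,0,0]],[[0,0.0005,-0.0008],[0,0,0]],[[0,0,0],[0,0,0]]])

```text
t: 4.7
tcp_pos: [628.2, -75.7, 196.4]
tcp_rot: [-3.141, 0.557, -1.644]
ft_force: [-6.0, -5.6, 17.0]
opening: 0.002
gripper_force: 9.0
```

carry_out(commands=[[[0,0.0005,-0.0008],[0,0,0]],[[0,0.0005,-0.0008],[0,0,0]],[[0,0,0],[0,0,0]]])

```text
t: 5.0
tcp_pos: [628.2, -74.7, 194.9]
tcp_rot: [-3.141, 0.557, -1.644]
ft_force: [-6.0, -6.6, 16.8]
opening: -0.004
gripper_force: 9.1
```

```bash
python3 go.py
```

```text
t 5.0 tip case [ 0.8  0.3 12.9] f case [ 3.   5.5 18. ] q7 -2.54
unit mm x,y,z [[6.2e-05, 0.000846, 0.00053], [-0.000997, 7.4e-05, -0.0], [-3.9e-05, -0.000528, 0.000848]]
```

The clips are giving way at about 18 N. Continuing.

carry_out(commands=[[[0,0.0005,-0.0008],[0,0,0]],[[0,0.0005,-0.0008],[0,0,0]],[[0,0,0],[0,0,0]]])

```text
t: 5.3
tcp_pos: [628.1, -73.9, 193.5]
tcp_rot: [-3.141, 0.557, -1.644]
ft_force: [-7.4, -6.4, 19.7]
opening: 0.0
gripper_force: 10.1
```

carry_out(commands=[[[0,0.0005,-0.0008],[0,0,0]],[[0,0.0005,-0.0008],[0,0,0]],[[0,0,0],[0,0,0]]])

```text
t: 5.6
tcp_pos: [628.1, -73.9, 193.4]
tcp_rot: [-3.14, 0.557, -1.644]
ft_force: [-11.5, -8.8, 29.1]
opening: 0.003
gripper_force: 15.3
```

```bash
python3 go.py
```

```text
t 5.6 tip case [ 0.7  0.5 11.2] f case [ 7.3 10.8 29.8] q7 -2.53
unit mm x,y,z [[6.2e-05, 0.000846, 0.00053], [-0.000997, 7.4e-05, -0.0], [-3.9e-05, -0.000528, 0.000848]]
```

It's seated at the centre: 30 N with no further movement at tip z≈11.2. Now checking each corner with a light press.

carry_out(commands=[[[-0.0008,-0.0106,0.017],[0,0,0]],[[-0.0237,0.0179,0.01],[0,0,0]],[[-0.0237,0.0179,0.01],[0,0,0]],[[0,0,0],[0,0,0]],[[0,0,0],[0,0,0]]])

```text
t: 6.1
tcp_pos: [579.6, -45.4, 226.2]
tcp_rot: [3.141, 0.557, -1.643]
ft_force: [0.9, -0.5, -1.2]
opening: 0.003
gripper_force: 0.0
```

```bash
python3 go.py 38,50,13
```

```text
t 6.1 tip case [39.2 51.  25.9] f case [-1.1 -1.  -0.8] q7 -2.56
38,50,13 [ 0.0014  0.0057 -0.0116] [ 0.0006 -0.0003 -0.0006] 0.3
unit mm x,y,z [[6.2e-05, 0.000846, 0.00053], [-0.000997, 7.4e-05, -0.0], [-3.9e-05, -0.000528, 0.000848]]
```

carry_out(commands=[[[0,0.0045,-0.0072],[0,0,0]],[[0,0.0008,-0.0013],[0,0,0]],[[0,0.0008,-0.0013],[0,0,0]],[[0,0.0008,-0.0013],[0,0,0]],[[0,0.0008,-0.0013],[0,0,0]],[[0,0.0008,-0.0013],[0,0,0]],[[0,0,0],[0,0,0]]])

```text
t: 6.8
tcp_pos: [579.7, -38.5, 213.5]
tcp_rot: [3.14, 0.557, -1.645]
ft_force: [-4.8, -4.3, 11.9]
opening: 0.005
gripper_force: 6.1
```

```bash
python3 go.py
```

```text
t 6.8 tip case [38.3 51.4 11.4] f case [ 2.4  4.5 12.5] q7 -2.55
unit mm x,y,z [[6.2e-05, 0.000846, 0.00053], [-0.000997, 7.4e-05, -0.0], [-3.9e-05, -0.000528, 0.000848]]
```

carry_out(commands=[[[0,0.0008,-0.0013],[0,0,0]],[[0,0.0008,-0.0013],[0,0,0]],[[0,0,0],[0,0,0]]])

```text
t: 7.1
tcp_pos: [579.7, -38.5, 213.4]
tcp_rot: [-3.141, 0.557, -1.645]
ft_force: [-12.7, -11.1, 30.0]
opening: 0.004
gripper_force: 15.7
```

```bash
python3 go.py
```

```text
t 7.1 tip case [38.2 51.4 11.3] f case [ 5.7 11.9 31.8] q7 -2.55
unit mm x,y,z [[6.2e-05, 0.000846, 0.00053], [-0.000997, 7.4e-05, -0.0], [-3.9e-05, -0.000528, 0.000848]]
```

Corner (+,+) is solid at 11.3. Next is (−,+).

carry_out(commands=[[[-0.0008,-0.0106,0.017],[0,0,0]],[[-0.0024,-0.0321,-0.0201],[0,0,0]],[[-0.0024,-0.0321,-0.0201],[0,0,0]],[[0,0,0],[0,0,0]],[[0,0.0045,-0.0072],[0,0,0]],[[0,0.0008,-0.0013],[0,0,0]],[[0,0.0008,-0.0013],[0,0,0]],[[0,0.0008,-0.0013],[0,0,0]]])

```text
t: 7.9
tcp_pos: [574.3, -102.2, 175.5]
tcp_rot: [3.14, 0.557, -1.642]
ft_force: [0.5, -0.4, -0.2]
opening: -0.0
gripper_force: 0.0
```

carry_out(commands=[[[0,0.0008,-0.0013],[0,0,0]],[[0,0.0008,-0.0013],[0,0,0]],[[0,0.0008,-0.0013],[0,0,0]],[[0,0,0],[0,0,0]]])

```text
t: 8.3
tcp_pos: [574.2, -101.9, 173.7]
tcp_rot: [3.141, 0.558, -1.643]
ft_force: [-5.9, -4.4, 15.4]
opening: 0.003
gripper_force: 8.1
```

```bash
python3 go.py
```

```text
t 8.3 tip case [-36.8  52.3  11.4] f case [ 4.   5.5 15.6] q7 -2.43
unit mm x,y,z [[6.2e-05, 0.000846, 0.00053], [-0.000997, 7.4e-05, -0.0], [-3.9e-05, -0.000528, 0.000848]]
```

carry_out(commands=[[[-0.0008,-0.0106,0.017],[0,0,0]],[[0.0339,-0.0025,0],[0,0,0]],[[0.0339,-0.0025,0],[0,0,0]],[[0.0339,-0.0025,0],[0,0,0]],[[0,0,0],[0,0,0]],[[0,0.0045,-0.0072],[0,0,0]],[[0,0.0008,-0.0013],[0,0,0]],[[0,0.0008,-0.0013],[0,0,0]]])

```text
t: 9.1
tcp_pos: [673.6, -112.7, 177.9]
tcp_rot: [3.137, 0.557, -1.645]
ft_force: [0.5, 0.3, 0.6]
opening: -0.001
gripper_force: 0.0
```

carry_out(commands=[[[0,0.0008,-0.0013],[0,0,0]],[[0,0.0008,-0.0013],[0,0,0]],[[0,0.0008,-0.0013],[0,0,0]],[[0,0.0008,-0.0013],[0,0,0]],[[0,0.0008,-0.0013],[0,0,0]],[[0,0,0],[0,0,0]]])

```text
t: 9.7
tcp_pos: [674.9, -109.8, 173.3]
tcp_rot: [3.14, 0.557, -1.644]
ft_force: [-3.7, -2.9, 7.8]
opening: -0.003
gripper_force: 3.8
```

```bash
python3 go.py
```

```text
t 9.7 tip case [-37.4 -48.7  11.3] f case [1.5 3.4 8.3] q7 -2.53
unit mm x,y,z [[6.2e-05, 0.000846, 0.00053], [-0.000997, 7.4e-05, -0.0], [-3.9e-05, -0.000528, 0.000848]]
```

Solid at 11.3, but only 8 N. Press a little harder, then do the last corner.

carry_out(commands=[[[0,0.0008,-0.0013],[0,0,0]],[[0,0.0008,-0.0013],[0,0,0]],[[0,0,0],[0,0,0]]])

```text
t: 10.0
tcp_pos: [674.8, -109.8, 173.2]
tcp_rot: [-3.141, 0.557, -1.644]
ft_force: [-9.9, -6.9, 22.5]
opening: -0.0
gripper_force: 10.9
```

carry_out(commands=[[[-0.0008,-0.0106,0.017],[0,0,0]],[[0.0024,0.0321,0.0201],[0,0,0]],[[0.0024,0.0321,0.0201],[0,0,0]],[[0,0,0],[0,0,0]],[[0,0.0045,-0.0072],[0,0,0]],[[0,0.0008,-0.0013],[0,0,0]],[[0,0.0008,-0.0013],[0,0,0]],[[0,0.0008,-0.0013],[0,0,0]]])

```text
t: 10.8
tcp_pos: [678.6, -48.0, 214.5]
tcp_rot: [3.138, 0.556, -1.647]
ft_force: [0.5, -0.2, -0.1]
opening: 0.002
gripper_force: 0.0
```

carry_out(commands=[[[0,0.0008,-0.0013],[0,0,0]],[[0,0.0008,-0.0013],[0,0,0]],[[0,0.0008,-0.0013],[0,0,0]],[[0,0,0],[0,0,0]]])

```text
t: 11.2
tcp_pos: [678.8, -46.2, 213.1]
tcp_rot: [3.14, 0.556, -1.645]
ft_force: [-4.7, -3.0, 10.0]
opening: -0.001
gripper_force: 5.1
```

```bash
python3 go.py
```

```text
t 11.2 tip case [ 37.7 -48.   11.3] f case [ 2.5  4.4 10.3] q7 -2.63
unit mm x,y,z [[6.2e-05, 0.000846, 0.00053], [-0.000997, 7.4e-05, -0.0], [-3.9e-05, -0.000528, 0.000848]]
```

All corners are level at 11.3, so the cover is flush. One more firm press here, then lift and cross to behind the fin.

carry_out(commands=[[[0,0.0008,-0.0013],[0,0,0]],[[0,0.0008,-0.0013],[0,0,0]],[[0,0,0],[0,0,0]]])

```text
t: 11.5
tcp_pos: [678.8, -46.2, 212.9]
tcp_rot: [-3.141, 0.556, -1.645]
ft_force: [-10.6, -9.0, 23.0]
opening: -0.002
gripper_force: 12.4
```

carry_out(commands=[[[-0.0015,-0.0211,0.0339],[0,0,0]],[[-0.0015,-0.0211,0.0339],[0,0,0]],[[-0.0415,0.0031,0],[0,0,0]],[[-0.0415,0.0031,0],[0,0,0]],[[-0.0415,0.0031,0],[0,0,0]],[[-0.0415,0.0031,0],[0,0,0]],[[-0.0415,0.0031,0],[0,0,0]],[[0,0,0],[0,0,0]]])

```text
t: 12.3
tcp_pos: [463.2, -69.7, 276.4]
tcp_rot: [3.135, 0.557, -1.648]
ft_force: [0.7, -0.5, -0.4]
opening: 0.003
gripper_force: 0.0
```

```bash
python3 go.py 43,160,30
python3 - <<'E'
from h import *
cv2.imwrite("pics/w3.png",get_image("wrist")[:,:,::-1])
E
```

```text
t 12.3 tip case [ 38.  165.3  85.8] f case [-0.6 -0.8 -0.1] q7 -2.52
43,160,30 [ 0.0078  0.0333 -0.0446] [ 0.0002 -0.0019  0.0001] 1.1
unit mm x,y,z [[6.2e-05, 0.000846, 0.00053], [-0.000997, 7.4e-05, -0.0], [-3.9e-05, -0.000528, 0.000848]]
```

View pics/w3.png

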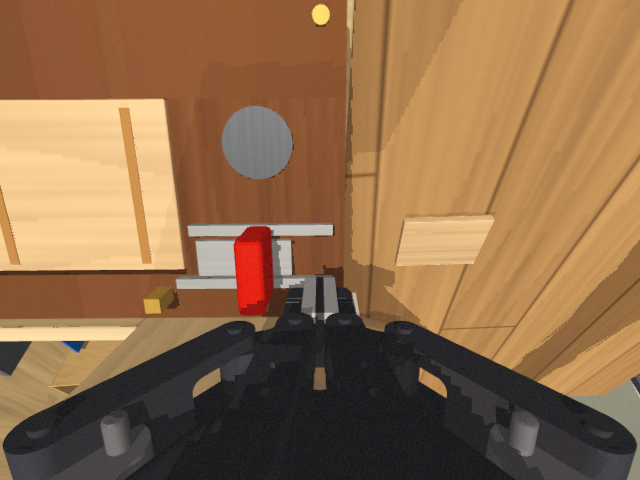

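The cover looks flush. The fin (right edge at column 272) is clear of the shut fingertips at (320,295). Lower behind it.

carry_out(commands=[[[0.0026,0.0111,-0.0149],[0,-0.0006,0]],[[0.0026,0.0111,-0.0149],[0,-0.0006,0]],[[0.0026,0.0111,-0.0149],[0,-0.0006,0]],[[0,0,0],[0,0,0]],[[0,0,0],[0,0,0]]])

```text
t: 12.85
tcp_pos: [477.0, -36.6, 232.3]
tcp_rot: [-3.137, 0.557, -1.64]
ft_force: [-0.5, -0.4, -0.4]
opening: -0.001
gripper_force: 0.0
```

```bash
python3 go.py 43,145,30 43,86,30
```

```text
t 12.85 tip case [ 43.5 154.   30.4] f case [-0.6  0.4 -0.1] q7 -2.49
43,145,30 [ 0.009  -0.0009 -0.0006] [ 0.0006  0.0012 -0.0005] 0.2
43,86,30 [ 0.0678 -0.0052 -0.0006] [ 0.0006  0.0012 -0.0005] 1.4
unit mm x,y,z [[6.2e-05, 0.000846, 0.00053], [-0.000997, 7.4e-05, -0.0], [-3.9e-05, -0.000528, 0.000848]]
```

Free, no contact. Push along −y in modest steps.

carry_out(commands=[[[0.006,-0.0004,0],[0,0,0]],[[0.006,-0.0004,0],[0,0,0]],[[0.006,-0.0004,0],[0,0,0]],[[0.006,-0.0004,0],[0,0,0]],[[0.006,-0.0004,0],[0,0,0]],[[0,0,0],[0,0,0]]])

```text
t: 13.45
tcp_pos: [506.3, -39.2, 232.6]
tcp_rot: [-3.138, 0.557, -1.641]
ft_force: [-4.0, -0.8, 3.6]
opening: 0.001
gripper_force: 2.0
```

```bash
python3 go.py
```

```text
t 13.45 tip case [ 43.2 124.6  30.9] f case [1.  3.9 3.6] q7 -2.51
unit mm x,y,z [[6.2e-05, 0.000846, 0.00053], [-0.000997, 7.4e-05, -0.0], [-3.9e-05, -0.000528, 0.000848]]
```

carry_out(commands=[[[0.006,-0.0004,0],[0,0,0]],[[0.006,-0.0004,0],[0,0,0]],[[0.006,-0.0004,0],[0,0,0]],[[0.006,-0.0004,0],[0,0,0]],[[0.006,-0.0004,0],[0,0,0]],[[0,0,0],[0,0,0]]])

```text
t: 14.05
tcp_pos: [536.2, -41.3, 232.6]
tcp_rot: [-3.138, 0.557, -1.641]
ft_force: [-4.3, -0.6, 2.8]
opening: -0.003
gripper_force: 2.1
```

```bash
python3 go.py
```

```text
t 14.05 tip case [43.3 94.6 30.8] f case [0.7 4.2 2.9] q7 -2.53
unit mm x,y,z [[6.2e-05, 0.000846, 0.00053], [-0.000997, 7.4e-05, -0.0], [-3.9e-05, -0.000528, 0.000848]]
```

carry_out(commands=[[[0.002,-0.0001,0],[0,0,0]],[[0.002,-0.0001,0],[0,0,0]],[[0.002,-0.0001,0],[0,0,0]],[[0.002,-0.0001,0],[0,0,0]],[[0,0,0],[0,0,0]]])

```text
t: 14.55
tcp_pos: [538.0, -41.6, 232.5]
tcp_rot: [3.131, 0.56, -1.643]
ft_force: [-29.9, -6.9, 21.4]
opening: -0.004
gripper_force: 14.9
```

carry_out(commands=[[[0.0015,-0.0001,0],[0,0,0]],[[0.0015,-0.0001,0],[0,0,0]],[[0,0,0],[0,0,0]]])

```text
t: 14.85
tcp_pos: [538.5, -41.7, 232.4]
tcp_rot: [3.126, 0.561, -1.644]
ft_force: [-38.6, -8.5, 28.5]
opening: -0.006
gripper_force: 19.9
```

```bash
python3 go.py
```

```text
t 14.85 tip case [43.  92.2 30.8] f case [ 5.6 37.8 30.2] q7 -2.54
unit mm x,y,z [[6.2e-05, 0.000846, 0.00053], [-0.000997, 7.4e-05, -0.0], [-3.9e-05, -0.000528, 0.000848]]
```

The force rises sharply at tip y≈92, which fits the end stop (fin back at 78 plus half the fingers' thickness). Back off, rise and verify by image.

carry_out(commands=[[[-0.02,0.0015,0],[0,0,0]],[[-0.02,0.0015,0],[0,0,0]],[[-0.0016,-0.0211,0.0339],[0,0,0]],[[-0.0016,-0.0211,0.0339],[0,0,0]],[[-0.0016,-0.0211,0.0339],[0,0,0]],[[-0.0016,-0.0211,0.0339],[0,0,0]],[[0,0,0],[0,0,0]],[[0,0,0],[0,0,0]]])

```text
t: 15.65
tcp_pos: [501.4, -123.4, 368.9]
tcp_rot: [-3.134, 0.556, -1.641]
ft_force: [0.1, 0.1, -0.4]
opening: 0.004
gripper_force: 0.0
```

Run:
```python
from go import *
here(); o=get_obs(); im=get_image("wrist"); c=cam("wrist",o); cv2.imwrite("pics/w4.png",im[:,:,::-1])
for y in(70,77):
    P=[[x,y+s,58] for x in(20.5,65.5) for s in(-8,8)]+[[66,60,32],[66,50,32]]
    print(y,proj(c,O+np.array(P)@A.T).round(0).tolist())
hsv=cv2.cvtColor(im,cv2.COLOR_RGB2HSV); m=cv2.inRange(hsv,(0,180,120),(6,255,255))|cv2.inRange(hsv,(174,180,120),(180,255,255))
k=max(cv2.findContours(m,0,2)[0],key=cv2.contourArea); print(cv2.boundingRect(k),cv2.approxPolyDP(k,3,True)[:,0].tolist())
```

```text
t 15.65 tip case [ 44.  123.3 191.1] f case [-0.1 -0.1 -0.4] q7 -2.59
70 [[250.0, 202.0], [270.0, 202.0], [253.0, 253.0], [271.0, 253.0], [256.0, 245.0], [246.0, 245.0]]
77 [[259.0, 202.0], [278.0, 202.0], [261.0, 253.0], [279.0, 253.0], [256.0, 245.0], [246.0, 245.0]]
(252, 195, 25, 56) [[273, 195], [261, 195], [252, 202], [257, 250], [271, 248], [276, 238]]
```

View pics/w4.png

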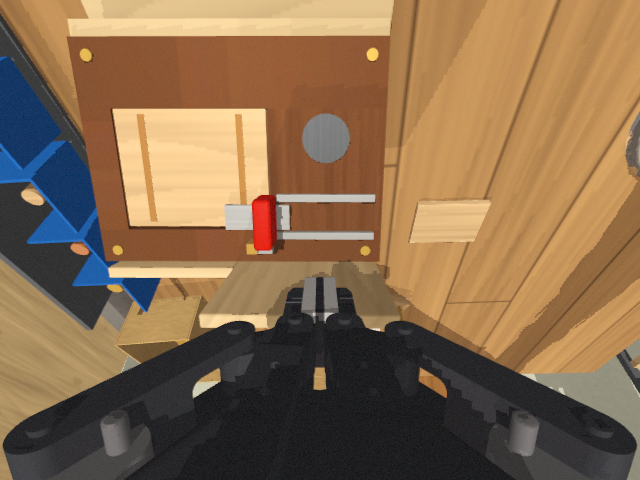

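The fin stands beside the brass stop and the tongue lies over the cover. A quick check of the tongue ends (columns ≈225 and 290) for the exact travel.

Run:
```python
from go import *
im=cv2.imread("pics/w4.png"); c=cam("wrist")
e,d=ray(c,[(225.3,206),(225.3,228),(290,208)]); 
t=(19.5-(e-O)@A[:,2])/(d@A[:,2]); print(((e+d*t[:,None]-O)@A).round(1))
print("y70:",proj(c,O+np.array([[31,28,19.5],[55,28,19.5],[31,90,19.5],[55,90,19.5],[21,78,18],[58,66,18],[21,172,18]])@A.T).round(1).tolist())
for r in(212,220): print(im[r,218:234].mean(1).astype(int).tolist(),im[r,282:298].mean(1).astype(int).tolist())
```

```text
[[30.9 31.5 19.5]
 [52.3 29.9 19.5]
 [32.6 92.8 19.5]]
y70: [[221.7, 206.1], [223.5, 230.7], [287.0, 206.3], [287.6, 230.9], [274.3, 195.5], [263.2, 233.4], [373.8, 195.8]]
[199, 198, 199, 198, 198, 199, 201, 200, 199, 200, 199, 199, 201, 200, 201, 200] [193, 194, 194, 195, 194, 194, 186, 109, 51, 57, 92, 93, 98, 94, 90, 91]
[205, 206, 206, 206, 206, 207, 207, 206, 202, 200, 202, 202, 202, 202, 202, 202] [195, 194, 194, 195, 195, 194, 187, 139, 59, 91, 89, 93, 92, 98, 92, 95]
```

The tongue's back edge is about 1.7 px off its locked position. The fixed rails show the same ~1.5 px offset, so the lock is home. The arm touches nothing, so I'm handing in.

```bash
python3 -c "
from plant import *
print(job_done())"
```

```text
the job is handed in; nothing more can be done
None
```

I pressed the cover flush (centre and all four corners level, at most about 32 N), pushed the lock home against its end stop, backed the arm clear and handed the job in at about 16 s; the judge's result was not shown.

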